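Index the specimen table one notch and load the durometer

TASK

Bring the next rubber disc under the dial gauge: with closed fingertips press the indexing plunger's knob down, and keeping it pressed push it round so that the table turns clockwise (seen from above) to the very next notch, then let the plunger spring fully back up. Then press the round cap on top of the dial gauge straight down to its stop and finish while still holding it down there. Grip and lift nothing, leave the discs in their nests and the other things where they stand.

Things in the scene. Friction and masses are not known exactly. Their poses are not given: they have to be found in the camera images.
- table_axis (a point): Vertical axis of the rotary table at its top (58 mm above the worktop), z up, x towards the gauge. Fixed grey round base (212 mm across) with a steel index ring (220 mm across, six round notches 60 degrees apart in its edge), above it an aluminium rotary table (176 mm across) with six disc nests; a column with an arm carries a dial gauge over one nest.
- plunger_top (a point): Centre of the flat top of the indexing plunger's knob: black mushroom knob, 32 mm across, on a short arm at the table's rim that turns with it, 113.5 mm from the axis, top 94 mm above the worktop when up. Its sprung pin rises into a notch of the fixed ring and locks the table; between notches the ring keeps the pin down, at a notch it springs up by itself and centres when let go.
- plunger (a joint): How far the plunger is pressed in, m: 0 up (pin in a notch), 0.014 fully down. The spring pushes up with about 3 N when up, 6.5 N when fully down. The pin clears the notch at about 0.010; from there to 0.014 the table turns easily (below 1 N at the knob). Caught under the ring between notches it stays at about 0.010.
- table (a joint): Turn of the table, rad: 0 at the start (locked in a notch), growing clockwise seen from above; the next notch is at 1.047 (60 degrees), the one after it at 2.094.
- cap_top (a point): Centre of the flat top of the black round cap (40 mm across) of the dial gauge, 227 mm above the worktop when up, 65 mm from the table's axis, over the gauge station. The cap is the highest point of the rig. It sits on a spindle that slides straight down in the arm; the gauge (round, dial towards the table's axis) hangs under the arm.
- gauge (a joint): How far the gauge is pressed down, m: 0 up, 0.012 at its hard stop. A spring lifts it when let go. The gauge's foot (18 mm across, sprung) meets the disc at about 0.008. Push needed on the cap: about 2 N at first, 3 N just before the foot meets the disc, rising to about 9 N at the stop, of which about 5 N go into the disc.
- gauge_spot (a point): Point on the top of the rotary table right under the gauge's foot (fixed to the base), 58 mm above the worktop.
- disc_a: Black rubber disc, 31 mm across, 12 mm thick, loose, in the nest of three 4 mm pins that is under the gauge at the start. Origin at the centre of its underside, z up.
- disc_b: The next disc, same size, in the neighbouring nest, 60 degrees counter-clockwise (seen from above) from disc_a at the start; this one has to come under the gauge. Origin at the centre of its underside.
- disc_c: Like disc_b, in the nest 120 degrees counter-clockwise from disc_a.
- disc_d: Like disc_b, in the nest across the table from disc_a (180 degrees).
- disc_e: Like disc_b, in the nest 240 degrees counter-clockwise from disc_a.
- disc_f: Like disc_b, in the nest 300 degrees counter-clockwise from disc_a.
- jar_12: Bystander: square clear sample jar with black lid, 62 x 62 x 104 mm, standing near the rig. Origin at the centre of its underside.
- jar_13: Bystander: sample jar like jar_12.
- jar_14: Bystander: sample jar like jar_12.
- marker: Bystander: black and white marker pen, 108 mm long, 15 mm thick, lying beside the rig. Origin at the middle of its underside.
- thick_ring: Bystander: thick black rubber ring, 70 mm across, 18 mm high. Origin at the centre of its underside.
- drilled_bar: Bystander: flat black rubber bar with holes, 105 x 34 x 9 mm. Origin at the centre of its underside.

How it is judged:
By the outcome, as a careful person would: the job done as asked, in the order asked, and still so for the second after the job is handed in, while the arm keeps its last pose, push and grip.
It also fails if it takes over 45 s, if anything falls off the work surface, if the arm or the gripper's body presses on something with over 40 N, if the wrist force passes 120 N, or if a joint passes its speed limit or range.

ROBOT

A 6-joint arm with a two-finger parallel gripper is mounted at the origin on the work surface; the furniture and walls round the work are solid. World frame = base frame: x ahead of the robot, y to its left, z up, the work surface at z = 0. Lengths are in m, angles in degrees, forces in N, time in s.
With the tool pointing down it reaches from about 0.25 to 0.725 m from the base axis. Payload 9.7 kg.
Tool frame: the origin (TCP) lies between the finger pads; the fingertips stand 25 mm ahead of it and the grasp point (between the pads) lies 6 mm ahead of it; z points along the fingers, y is the line along which they close (so a half turn about z gives the same grasp; the last joint's range is limited). The gripper opens to 85 mm and grips with 20 to 120 N. Pads are 22 mm wide; open, the fingers measure 114 mm over their backs; the gripper's body (76 mm by 85 mm) begins 54 mm behind the grasp point. The pads swing forward as they close: fully open they stand 13 mm farther back than shut.
Start: joints at [-71.677, 4.979, 10.078, 95.1, 0, 90], TCP at [0.173, -0.522, 0.256] pointing down, gripper open.
Joint ranges: [-179.16, 179.16], [-48.56, 103.87], [-65.8, 70.77], [-126.05, 130.52], [-82.76, 87.17], [-180, 180]. Speed limits (degrees/s): [127.2, 127.2, 147.25, 180, 180, 180].

INTERFACE

Orientations are given as [roll, pitch, yaw] about the fixed x, y, z axes, in that order (R = Rz(yaw) Ry(pitch) Rx(roll)).
In Python, from workcell import bot, vision, job_done gives the robot as it stands (bot), with the cameras (vision) and the job as plain functions.
- The arm moves only by the tool nudge_tcp, called after ">>>" as name([rows], argument=value, ...), one row to a line, values as JSON. Schema: {"type":"object","properties":{"steps":{"type":"array","items":{"type":"object","properties":{"xyz":{"type":"array","items":{"type":"number"},"minItems":3,"maxItems":3},"yaw":{"type":"number"},"aperture":{"type":"number"}},"additionalProperties":false,"required":["aperture"]},"minItems":1,"maxItems":5},"force":{"type":"number"},"only":{"type":"string"},"quiet":{"type":"boolean"},"lines":{"type":"string"}},"required":["steps"],"additionalProperties":false}. steps is a list of rows, 1 to 5 of them, each an object with the fields xyz (a list: dx, dy, dz in m), yaw (a turn about the tool's z in degrees), aperture (the finger opening in m); a field left out counts as zero (the opening has to be given); each row is the pose to reach, as a shift and turn from the pose commanded when the call began, along the tool's axes at that moment; what a row does not reach only later rows make up. A row lasts 1/12 s, in which the tool goes at most 0.0417 m and 7.16 degrees, less where a joint would pass 70% of its speed; a pose out of reach is approached as far as the arm can. The fingers move at their own pace and stop on an object; force is the grip in N (left out, the last holds). Time passes only in rows, so rows that do not move let the fingers close. The tool returns the time, the measured TCP pose, the force, the opening and the grip force at its end. only (a regular expression) keeps the lines of the reply that match it, lines (a string "A,B") keeps lines A to B, and quiet returns only ok. Input that does not fit is refused with a message, and nothing moves.
- bot.get_obs(): the state, without advancing time (a new reading comes with each control period).
- vision.camera(name): name is "scene" or "top"; returns the picture (384x512x3 uint8, blue, green, red); there is no depth.
- vision.camera_info(name): a dict with "mtx" (3x3 intrinsics, pixels), "extrinsics" (4x4, takes a point from camera to world coordinates). Camera axes: x right, y down, z forward; pixel columns grow to the right and rows downward; lengths in m; the calibration is good to about 2 mm. A picture is of the moment at which its call begins. camera_info takes no time and is no camera call.
- job_done(): hands the job in; it is judged then, once.
The state is a dict: "time": time; "q": joint angles; "qd": joint speeds; "joint_efforts": joint torques, N m; "ee_pos": TCP position; "tcp_rot": TCP orientation; "wrist_force": force on the tool from outside, world axes, zero at the start; "torque": the same for the moment, N m; "opening": finger opening in m; "grasp_force": force on a finger pad.
Only numpy, scipy, OpenCV 4.12 (cv2) and the standard library are available. Lean on these libraries where they do the work, as an engineer would, in place of code of your own. Each camera call takes 0.05 s, during which the arm holds its last target. There are 200 camera calls.

## Working session

There is one attempt and no reset: what is moved stays moved. The work goes in short steps, Python scripts to look and compute and a tool call to move; the robot and the scene stay as the last step left them, time stands still between calls to the robot, and variables do not carry over. Pictures are saved under pics/ and viewed, at most 10 in all, crops included, and the job is handed in when it is done.

```bash
mkdir -p pics; ls
```

Run:
```python
from workcell import bot, vision, job_done
import cv2
for n in("scene","top"):
    cv2.imwrite(f"pics/{n}0.png",vision.camera(n))
    i=vision.camera_info(n);print(n,i["mtx"].round(1).tolist(),i["extrinsics"].round(3).tolist())
o=bot.get_obs();print(o["ee_pos"],o["tcp_rot"],o["opening"],o["time"])
```

```text
pics
workcell.py
scene [[349.4, 0.0, 259.5], [0.0, 349.4, 191.5], [0.0, 0.0, 1.0]] [[-0.862, -0.37, 0.347, 0.149], [-0.507, 0.652, -0.564, 0.586], [-0.017, -0.662, -0.75, 0.983], [0.0, 0.0, 0.0, 1.0]]
top [[429.6, 0.0, 252.6], [0.0, 429.6, 193.4], [0.0, 0.0, 1.0]] [[0.022, -0.984, 0.176, 0.329], [-1.0, -0.022, 0.002, -0.075], [0.002, -0.176, -0.984, 1.391], [0.0, 0.0, 0.0, 1.0]]
[ 0.17286001 -0.52194967  0.25564802] [-1.79931314e+02  5.00542685e-05  1.83236535e+01] 0.08565679694599428 0.1
```

View pics/scene0.png

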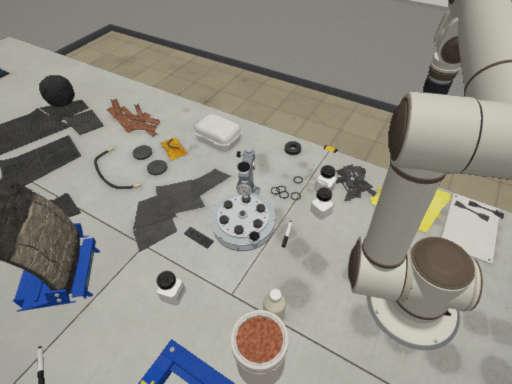

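View pics/top0.png

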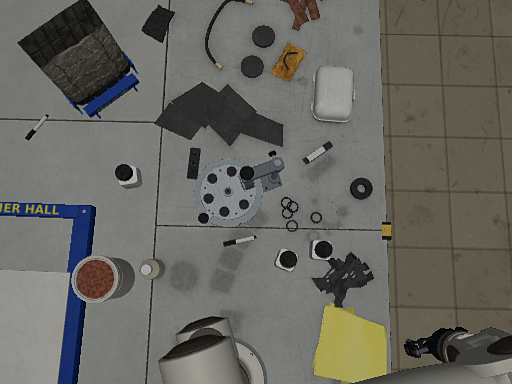

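The top view shows the rig at about (228,191), with the cap near (246,174) and a dark knob near (203,217). I'll zoom in on both views.

Run:
```python
import cv2,numpy as np
a=cv2.imread("pics/top0.png")[140:240,170:300];b=cv2.imread("pics/scene0.png")[140:255,195:305]
a=cv2.resize(a,None,fx=4.5,fy=4.5,interpolation=cv2.INTER_CUBIC)[:450,:585];cv2.imwrite("pics/topz.png",a)
cv2.imwrite("pics/scenez.png",cv2.resize(b,None,fx=5,fy=5,interpolation=cv2.INTER_CUBIC))
```

```text
(no output)
```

View pics/topz.png

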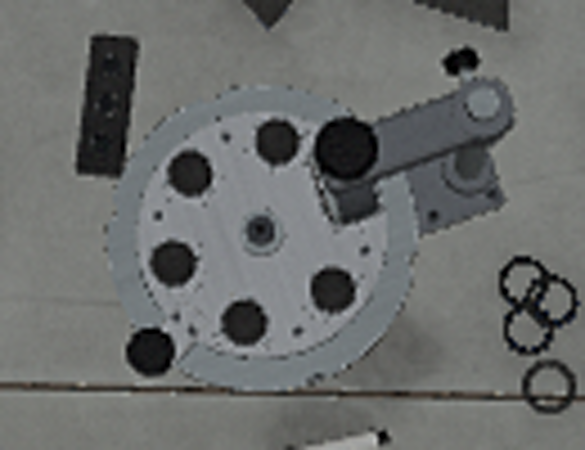

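View pics/scenez.png

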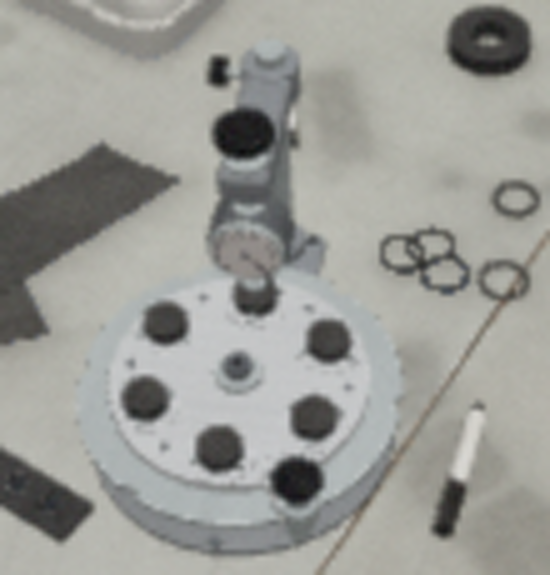

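Crop pixels (zoomed): in the top view the knob is at (151,351), cap (346,148), hub (260,231). In the scene view the cap is at (244,132), knob (298,480), hub (238,367). Next: refine these with masks and triangulate.

Create h.py:
```python
import cv2,numpy as np
from workcell import bot, vision, job_done
def ray(n,uv):
    i=vision.camera_info(n);K,E=i["mtx"],i["extrinsics"]
    d=E[:3,:3]@np.linalg.inv(K)@[uv[0],uv[1],1];return E[:3,3],d
def plane(n,uv,z):
    o,d=ray(n,uv);return o+d*(z-o[2])/d[2]
def tri(a,b):
    (o,d),(p,e)=ray("top",a),ray("scene",b)
    s=np.linalg.lstsq(np.c_[d,-e],p-o,rcond=None)[0];x,y=o+d*s[0],p+e*s[1]
    return (x+y)/2,np.linalg.norm(x-y)
def blob(img,uv,thr,r=9):
    u,v=map(int,np.round(uv));f=8
    c=cv2.resize(img[v-r:v+r+1,u-r:u+r+1].max(2),None,fx=f,fy=f,interpolation=cv2.INTER_CUBIC)
    n,l,s,ce=cv2.connectedComponentsWithStats((c<thr).astype(np.uint8))
    k=l[c.shape[0]//2,c.shape[1]//2]
    b=s[k];return (ce[k]+.5)/f-.5+[u-r,v-r],b[2:4]/f,b[4]/f/f
```

Run:
```python
from h import *
t=cv2.imread("pics/top0.png");s=cv2.imread("pics/scene0.png")
for nm,a,b,z in(("knob",(203.6,218),(254.6,236),.094),("cap",(246.9,173),(243.8,166.4),.227)):
  for thr in(40,55):
    A=blob(t,a,thr);B=blob(s,b,thr);print(nm,thr,A,B)
    print(tri(A[0],B[0]),plane("top",A[0],z),plane("scene",B[0],z))
print(tri((227.4,191),(242.2,213)),plane("top",(227.4,191),.065),plane("scene",(242.2,213),.065))
```

```text
knob 40 (array([203.0510148, 217.6887894]), array([10.375, 10.375]), np.float64(81.796875)) (array([255.1666235 , 236.03549314]), array([19., 19.]), np.float64(316.6875))
(array([0.48312604, 0.07657811, 0.08752012]), np.float64(0.0021891993043769717)) [0.483391   0.07621754 0.094     ] [0.47963874 0.07998407 0.094     ]
knob 55 (array([203.03692824, 217.72693814]), array([10.625, 10.625]), np.float64(86.765625)) (array([253.9178719 , 235.74249311]), array([9.125, 8.125]), np.float64(56.71875))
(array([0.4848609 , 0.07729555, 0.08797736]), np.float64(0.0018501390893971576)) [0.48327368 0.07625536 0.094     ] [0.48350206 0.08095954 0.094     ]
cap 40 (array([246.45958902, 172.7380442 ]), array([13.875, 14.25 ]), np.float64(152.171875)) (array([243.34173433, 166.45762855]), array([10.75,  8.5 ]), np.float64(69.28125))
(array([ 0.59824406, -0.05401044,  0.21879001]), np.float64(0.0014660300135671438)) [ 0.59566975 -0.05443533  0.227     ] [ 0.59415991 -0.04698967  0.227     ]
cap 55 (array([246.77620433, 173.49497368]), array([17.25 , 17.125]), np.float64(176.609375)) (array([243.40663314, 166.36247605]), array([11.375,  9.   ]), np.float64(81.5625))
(array([ 0.59707677, -0.05453392,  0.21897872]), np.float64(0.003626357312830973)) [ 0.59353733 -0.05536616  0.227     ] [ 0.59420844 -0.04744242  0.227     ]
(array([0.57328557, 0.00703247, 0.06691001]), np.float64(0.001989373735965847)) [0.57269635 0.00677168 0.065     ] [0.57516535 0.00607363 0.065     ]
```

Triangulated positions: knob ≈ (0.4835,0.077), axis ≈ (0.573,0.0065), cap ≈ (0.595,-0.053). The distances from the axis, 114 and 63 mm, agree with the text. I'll start towards the knob, closing the fingers and turning the tool along with joint 1.

Create sh.py:
```python
import sys,numpy as np
from workcell import bot, vision, job_done
from scipy.spatial.transform import Rotation as R
o=bot.get_obs();r=R.from_euler("xyz",o["tcp_rot"],degrees=True)
print("pos",o["ee_pos"].round(4),"rot",o["tcp_rot"].round(1),"q",np.round(o["q"],1),"F",o["wrist_force"].round(1),"t",round(o["time"],2))
for a in sys.argv[1:]:
    print(a,r.inv().apply(np.array(eval(a))-o["ee_pos"]).round(4))
```

```bash
python3 sh.py "(.4835,.077,.256)"
```

```text
pos [ 0.1729 -0.5219  0.2556] rot [-179.9    0.    18.3] q [-71.7   5.   10.   95.1  -0.   90. ] F [-0.4  1.1  0.5] t 0.1
(.4835,.077,.256) [ 4.832e-01 -4.709e-01  2.000e-04]
```

>>> nudge_tcp([
  {"xyz":[0, 0, -0.01], "yaw":-7, "aperture":0},
  {"xyz":[0, 0, -0.01], "yaw":-14, "aperture":0},
], force=20)

```text
time: 0.27
ee_pos: [0.1729, -0.5222, 0.2672]
tcp_rot: [180.0, 0.0, 32.6]
wrist_force: [0.5, -1.0, 1.6]
opening: 0.0639
grasp_force: 0.0
```

```bash
python3 sh.py "(.4835,.077,.256)"
```

```text
pos [ 0.1729 -0.5222  0.2672] rot [180.    0.   32.6] q [-71.7   5.2  11.5  96.3  -0.   75.7] F [ 0.5 -1.   1.6] t 0.27
(.4835,.077,.256) [ 0.5846 -0.3373  0.0109]
```

>>> nudge_tcp([
  {"xyz":[0.034, -0.02, 0], "yaw":-6, "aperture":0},
  {"xyz":[0.068, -0.04, 0], "yaw":-12, "aperture":0},
  {"xyz":[0.102, -0.06, 0], "yaw":-18, "aperture":0},
  {"xyz":[0.136, -0.08, 0], "yaw":-24, "aperture":0},
  {"xyz":[0.17, -0.1, 0], "yaw":-30, "aperture":0},
])

```text
time: 0.68
ee_pos: [0.2633, -0.345, 0.2659]
tcp_rot: [-180.0, -0.0, 62.6]
wrist_force: [0.4, -0.8, 0.4]
opening: 0.0005
grasp_force: 0.0
```

```bash
python3 sh.py "(.4835,.077,.22)"
```

```text
pos [ 0.2633 -0.345   0.2659] rot [-180.    -0.    62.6] q [-52.7 -10.5  -3.7  96.8   0.   64.8] F [ 0.4 -0.8  0.4] t 0.68
(.4835,.077,.22) [0.476  0.0012 0.046 ]
```

>>> nudge_tcp([
  {"xyz":[0.04, 0, 0], "yaw":-6, "aperture":0},
  {"xyz":[0.08, 0, 0], "yaw":-12, "aperture":0},
  {"xyz":[0.12, 0, 0], "yaw":-18, "aperture":0},
  {"xyz":[0.16, 0, 0], "yaw":-24, "aperture":0},
  {"xyz":[0.2, 0, 0], "yaw":-30, "aperture":0},
])

```text
time: 1.1
ee_pos: [0.3562, -0.1677, 0.2662]
tcp_rot: [180.0, 0.0, 92.6]
wrist_force: [1.1, 0.0, 0.6]
opening: 0.0004
grasp_force: 0.0
```

```bash
python3 sh.py "(.4835,.077,.22)"
```

```text
pos [ 0.3562 -0.1677  0.2662] rot [180.    0.   92.6] q [-25.2 -15.9  -8.1  97.8   0.   62.2] F [1.1 0.  0.6] t 1.1
(.4835,.077,.22) [0.2387 0.1382 0.0462]
```

>>> nudge_tcp([
  {"xyz":[0.036, 0.02, 0.005], "yaw":2.6, "aperture":0},
  {"xyz":[0.072, 0.042, 0.01], "yaw":2.6, "aperture":0},
  {"xyz":[0.107, 0.062, 0.015], "yaw":2.6, "aperture":0},
  {"xyz":[0.143, 0.083, 0.02], "yaw":2.6, "aperture":0},
  {"xyz":[0.18, 0.104, 0.025], "yaw":2.6, "aperture":0},
])

```text
time: 1.52
ee_pos: [0.4523, 0.0154, 0.2411]
tcp_rot: [180.0, 0.0, 89.7]
wrist_force: [-0.2, -1.7, -0.8]
opening: 0.0001
grasp_force: 0.0
```

>>> nudge_tcp([
  {"xyz":[0.033, 0.019, 0.01], "aperture":0},
  {"xyz":[0.059, 0.034, 0.02], "aperture":0},
  {"xyz":[0.059, 0.034, 0.02], "aperture":0},
])

```text
time: 1.77
ee_pos: [0.4872, 0.0759, 0.2183]
tcp_rot: [-179.8, -0.0, 89.9]
wrist_force: [-0.1, -0.5, -0.7]
opening: 0.0
grasp_force: 0.0
```

```bash
python3 sh.py "(.4835,.077,.119)"
```

```text
pos [0.4872 0.0759 0.2183] rot [-179.8   -0.    89.9] q [ 8.8 -3.3 -2.5 91.   0.1 98.9] F [-0.1 -0.5 -0.7] t 1.77
(.4835,.077,.119) [ 0.001  -0.0034  0.0993]
```

>>> nudge_tcp([
  {"xyz":[0.001, -0.003, 0.035], "aperture":0},
  {"xyz":[0.001, -0.003, 0.07], "aperture":0},
  {"xyz":[0.001, -0.003, 0.09], "aperture":0},
  {"xyz":[0.001, -0.003, 0.09], "aperture":0},
])

```text
time: 2.1
ee_pos: [0.4808, 0.0725, 0.1268]
tcp_rot: [-179.6, 0.1, 89.7]
wrist_force: [-0.5, -0.3, 1.0]
opening: -0.0
grasp_force: 0.0
```

```bash
python3 sh.py "(.4835,.077,.119)"
```

Run:
```python
from h import *
a=cv2.resize(vision.camera("top")[150:240,170:280],None,fx=4,fy=4,interpolation=cv2.INTER_CUBIC)
b=cv2.resize(vision.camera("scene")[160:260,200:310],None,fx=4,fy=4,interpolation=cv2.INTER_CUBIC)
c=np.zeros((400,800,3),np.uint8);c[:360,:400]=a[:,:400];c[:,400:]=b[:,:400];cv2.imwrite("pics/p1.png",c)
```

```text
pos [0.4808 0.0725 0.1268] rot [-1.796e+02  1.000e-01  8.970e+01] q [  8.6  -3.9 -13.2  81.1  -0.   98.8] F [-0.5 -0.3  1. ] t 2.1
(.4835,.077,.119) [0.0045 0.0028 0.0078]
```

View pics/p1.png

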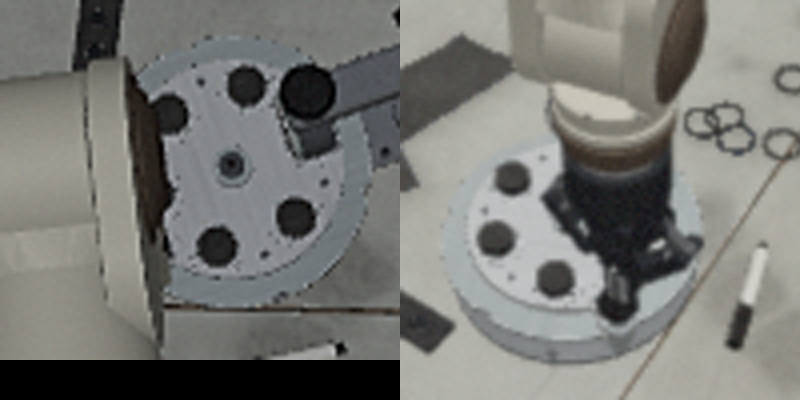

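The fingertips stand right above the knob, at (617,300) in the scene half. I'll let it settle, then press.

>>> nudge_tcp([
  {"aperture":0},
  {"aperture":0},
  {"aperture":0},
])

```text
time: 2.45
ee_pos: [0.484, 0.073, 0.1331]
tcp_rot: [179.9, -0.0, 89.7]
wrist_force: [0.9, 0.3, 0.4]
opening: -0.0002
grasp_force: 0.0
```

```bash
python3 sh.py "(.4835,.077,.119)"
```

```text
pos [0.484  0.073  0.1331] rot [179.9  -0.   89.7] q [  8.6  -4.1 -12.7  81.3  -0.   98.9] F [0.9 0.3 0.4] t 2.45
(.4835,.077,.119) [ 0.004  -0.0005  0.0141]
```

>>> nudge_tcp([
  {"xyz":[0, 0, 0.004], "aperture":0},
  {"xyz":[0, 0, 0.008], "aperture":0},
  {"xyz":[0, 0, 0.012], "aperture":0},
  {"xyz":[0, 0, 0.012], "aperture":0},
])

```text
time: 2.78
ee_pos: [0.4832, 0.0729, 0.1187]
tcp_rot: [-180.0, 0.0, 89.7]
wrist_force: [0.8, -0.6, 3.1]
opening: 0.0001
grasp_force: 1.5
```

```bash
python3 sh.py "(.4835,.077,.106)"
```

```text
pos [0.4832 0.0729 0.1187] rot [-180.     0.    89.7] q [  8.6  -3.9 -14.   79.8  -0.   98.9] F [ 0.8 -0.6  3.1] t 2.78
(.4835,.077,.106) [0.0041 0.0003 0.0127]
```

>>> nudge_tcp([
  {"xyz":[0, 0, -0.006], "aperture":0},
  {"xyz":[0.004, 0, -0.006], "aperture":0},
  {"xyz":[0.004, 0, 0], "aperture":0},
  {"xyz":[0.004, 0, 0.006], "aperture":0},
  {"xyz":[0.004, 0, 0.01], "aperture":0},
])

```text
time: 3.2
ee_pos: [0.4835, 0.0771, 0.109]
tcp_rot: [180.0, 0.0, 89.7]
wrist_force: [1.7, -0.4, 6.0]
opening: -0.0002
grasp_force: 2.8
```

>>> nudge_tcp([
  {"xyz":[0, 0, 0.003], "aperture":0},
  {"xyz":[0, 0, 0.003], "aperture":0},
  {"xyz":[0, 0, 0.003], "aperture":0},
])

```text
time: 3.45
ee_pos: [0.4834, 0.077, 0.1064]
tcp_rot: [180.0, 0.0, 89.7]
wrist_force: [-0.7, -0.4, 5.5]
opening: -0.0
grasp_force: 3.1
```

```bash
python3 sh.py "(.4835,.077,.106)"
```

```text
pos [0.4834 0.077  0.1064] rot [180.    0.   89.7] q [  9.1  -3.6 -15.1  78.4  -0.   99.3] F [-0.7 -0.4  5.5] t 3.45
(.4835,.077,.106) [0.     0.0001 0.0004]
```

Knob is pressed 12.6 mm. Working out the arc.

Run:
```python
import numpy as np
p=np.array([-.0895,.0705])
for a in range(0,61,5):
    t=np.radians(-a);c,s=np.cos(t),np.sin(t)
    d=np.array([[c,-s],[s,c]])@p-p;print(a,(d[[1,0]]).round(4))
```

```text
0 [0. 0.]
5 [0.0075 0.0065]
10 [0.0145 0.0136]
15 [0.0208 0.0213]
20 [0.0264 0.0295]
25 [0.0312 0.0382]
30 [0.0353 0.0472]
35 [0.0386 0.0566]
40 [0.041  0.0663]
45 [0.0426 0.0761]
50 [0.0434 0.086 ]
55 [0.0433 0.0959]
60 [0.0423 0.1058]
```

>>> nudge_tcp([
  {"xyz":[0.0037, 0.0032, 0.0005], "aperture":0},
  {"xyz":[0.0075, 0.0065, 0.0005], "aperture":0},
  {"xyz":[0.011, 0.01, 0.0005], "aperture":0},
  {"xyz":[0.0145, 0.0136, 0.0005], "aperture":0},
  {"xyz":[0.0145, 0.0136, 0.0005], "aperture":0},
])

```text
time: 3.87
ee_pos: [0.4975, 0.0919, 0.106]
tcp_rot: [180.0, -0.0, 89.7]
wrist_force: [0.2, -0.6, 5.5]
opening: 0.0003
grasp_force: 3.1
```

```bash
python3 sh.py "(.4835+.0136,.077+.0145,.106)"
```

Run:
```python
from h import *
cv2.imwrite("pics/p2.png",cv2.resize(vision.camera("scene")[160:260,200:310],None,fx=5,fy=5,interpolation=cv2.INTER_CUBIC))
```

```text
pos [0.4975 0.0919 0.106 ] rot [180.   -0.   89.7] q [ 10.5  -1.3 -13.   78.3   0.  100.7] F [ 0.2 -0.6  5.5] t 3.87
(.4835+.0136,.077+.0145,.106) [-0.0004 -0.0004  0.    ]
```

View pics/p2.png

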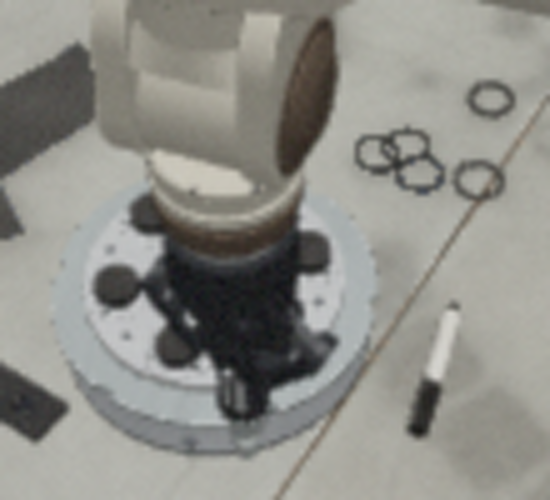

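The table follows: the disc from (39,69) px moved to (36,69) and the knob stays under the tips at (243,400). Continuing round the arc.

>>> nudge_tcp([
  {"xyz":[0.0063, 0.0077, 0], "aperture":0},
  {"xyz":[0.0119, 0.0159, 0], "aperture":0},
  {"xyz":[0.0167, 0.0246, 0], "aperture":0},
  {"xyz":[0.0208, 0.0336, 0], "aperture":0},
  {"xyz":[0.0241, 0.043, 0], "aperture":0},
])

```text
time: 4.33
ee_pos: [0.5403, 0.1157, 0.106]
tcp_rot: [180.0, -0.0, 89.7]
wrist_force: [-0.7, 0.1, 7.0]
opening: 0.0
grasp_force: 3.1
```

```bash
python3 sh.py "(.4835+.0566,.077+.0386,.106)"
```

```text
pos [0.5403 0.1157 0.106 ] rot [180.   -0.   89.7] q [ 12.1   5.   -6.5  78.5   0.  102.3] F [-0.7  0.1  7. ] t 4.33
(.4835+.0566,.077+.0386,.106) [-0.0001 -0.0002  0.    ]
```

>>> nudge_tcp([
  {"xyz":[0.0024, 0.0097, 0], "aperture":0},
  {"xyz":[0.004, 0.0195, 0], "aperture":0},
  {"xyz":[0.0048, 0.0294, 0], "aperture":0},
  {"xyz":[0.0047, 0.0393, 0], "aperture":0},
  {"xyz":[0.0037, 0.0492, 0], "aperture":0},
])

```text
time: 4.75
ee_pos: [0.5897, 0.1192, 0.106]
tcp_rot: [180.0, -0.0, 89.7]
wrist_force: [-0.7, 1.3, 6.8]
opening: -0.0001
grasp_force: 3.1
```

>>> nudge_tcp([
  {"aperture":0},
  {"aperture":0},
])

```text
time: 4.92
ee_pos: [0.59, 0.119, 0.106]
tcp_rot: [180.0, -0.0, 89.7]
wrist_force: [0.9, 1.2, 6.5]
opening: -0.0001
grasp_force: 3.2
```

```bash
python3 sh.py "(.4835+.1058,.077+.0423,.106)"
```

Run:
```python
from h import *
cv2.imwrite("pics/p3s.png",vision.camera("scene"));cv2.imwrite("pics/p3t.png",vision.camera("top"))
a=cv2.imread("pics/p3t.png")[140:240,175:275];b=cv2.imread("pics/p3s.png")[160:260,200:300]
cv2.imwrite("pics/p3.png",cv2.resize(np.hstack([a,b]),None,fx=4,fy=4,interpolation=cv2.INTER_CUBIC))
```

```text
pos [0.59  0.119 0.106] rot [180.   -0.   89.7] q [ 11.4  11.7   0.9  79.2   0.  101.7] F [0.9 1.2 6.5] t 4.92
(.4835+.1058,.077+.0423,.106) [ 0.0003 -0.0007 -0.    ]
```

View pics/p3.png

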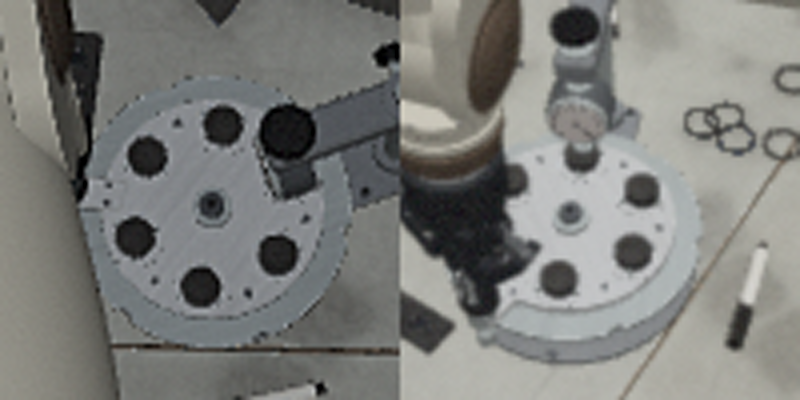

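The table looks turned by about 60° and a disc sits under the gauge at (582,157). I'll measure the remainder from the disc blobs before letting go.

Create ang.py:
```python
import sys
from h import *
ax=np.array([.573,.0065])
t0=cv2.imread("pics/top0.png");t1=cv2.imread(sys.argv[1])
for uv in((231,171),(211.7,178),(208,198.3),(224.2,211),(243.5,204)):
    r=[]
    for t in(t0,t1):
        b=blob(t,uv,85,7);p=plane("top",b[0],.07)[:2]-ax;r+=[np.degrees(np.arctan2(p[1],p[0])),np.hypot(*p)*1e3,b[2]]
    print(np.round(r,1),"cw off",round(r[0]-r[3],2))
```

```bash
python3 ang.py pics/p3t.png
```

```text
[-8.9 63.7 79.8 -6.5 63.7 80.1] cw off -2.42
[52.2 63.7 79.9 54.4 63.5 79.2] cw off -2.11
[112.7  64.5  81.7 115.1  64.6  81.8] cw off -2.42
[172.2  65.8  81.1 174.6  65.6  80.6] cw off -2.45
[-128.7   65.8   81.1 -126.2   65.7   82.1] cw off -2.45
```

It's consistently 2.4° short, so I'll push on 4.8 mm along the tangent.

>>> nudge_tcp([
  {"xyz":[-0.0002, 0.0024, 0], "aperture":0},
  {"xyz":[-0.0007, 0.0048, 0], "aperture":0},
  {"xyz":[-0.0007, 0.0048, 0], "aperture":0},
])

```text
time: 5.27
ee_pos: [0.5945, 0.1182, 0.1061]
tcp_rot: [180.0, -0.0, 89.7]
wrist_force: [-0.1, 2.0, 6.3]
opening: -0.0003
grasp_force: 3.1
```

```bash
python3 -c "
from h import *
cv2.imwrite('pics/p4t.png',vision.camera('top'))"; python3 ang.py pics/p4t.png; python3 sh.py
```

```text
[-8.9 63.7 79.8 -8.9 63.7 80.8] cw off 0.0
[52.2 63.7 79.9 52.2 63.6 79.9] cw off 0.06
[112.7  64.5  81.7 112.7  64.5  82.6] cw off 0.03
[172.2  65.8  81.1 172.2  65.8  81.8] cw off -0.05
[-128.7   65.8   81.1 -128.7   65.9   81.6] cw off -0.01
pos [0.5944 0.1182 0.1061] rot [180.   -0.   89.7] q [ 11.2  12.3   1.6  79.3   0.  101.5] F [-0.6  1.7  6.4] t 5.32
```

Now it's exactly at the notch. Releasing straight up while watching the force.

>>> nudge_tcp([
  {"xyz":[0, 0, -0.004], "aperture":0},
  {"xyz":[0, 0, -0.008], "aperture":0},
  {"xyz":[0, 0, -0.01], "aperture":0},
  {"xyz":[0, 0, -0.01], "aperture":0},
])

```text
time: 5.65
ee_pos: [0.5942, 0.1183, 0.1165]
tcp_rot: [180.0, -0.0, 89.7]
wrist_force: [0.7, 2.5, 4.1]
opening: 0.0002
grasp_force: 1.9
```

>>> nudge_tcp([
  {"xyz":[0, 0, -0.01], "aperture":0},
  {"xyz":[0, 0, -0.04], "aperture":0},
  {"xyz":[0, 0, -0.08], "aperture":0},
  {"xyz":[0, 0, -0.12], "aperture":0},
  {"xyz":[0, 0, -0.15], "aperture":0},
])

```text
time: 6.07
ee_pos: [0.5936, 0.1178, 0.2691]
tcp_rot: [179.9, 0.0, 89.7]
wrist_force: [0.8, 0.2, 0.0]
opening: 0.0003
grasp_force: 0.0
```

```bash
python3 sh.py "(.595,-.053,.28)"
```

```text
pos [0.5936 0.1178 0.2691] rot [179.9   0.   89.7] q [ 11.2  13.1  20.7  97.5  -0.  101.5] F [0.8 0.2 0. ] t 6.07
(.595,-.053,.28) [-0.1708  0.0022 -0.0108]
```

>>> nudge_tcp([
  {"xyz":[-0.02, 0, -0.03], "aperture":0},
  {"xyz":[-0.06, 0.001, -0.035], "aperture":0},
  {"xyz":[-0.1, 0.002, -0.035], "aperture":0},
  {"xyz":[-0.14, 0.002, -0.035], "aperture":0},
  {"xyz":[-0.171, 0.002, -0.03], "aperture":0},
])

```text
time: 6.48
ee_pos: [0.5948, -0.0556, 0.2968]
tcp_rot: [180.0, 0.0, 89.7]
wrist_force: [0.5, 0.5, -0.3]
opening: 0.0002
grasp_force: 0.0
```

>>> nudge_tcp([
  {"aperture":0},
  {"aperture":0},
  {"aperture":0},
])

```text
time: 6.73
ee_pos: [0.595, -0.053, 0.2958]
tcp_rot: [-179.9, -0.0, 89.7]
wrist_force: [0.0, 0.9, -0.1]
opening: -0.0003
grasp_force: 0.0
```

```bash
python3 sh.py "(.596,-.053,.28)"
```

Run:
```python
from h import *
cv2.imwrite("pics/p5s.png",vision.camera("scene"));cv2.imwrite("pics/p5t.png",vision.camera("top"))
a=cv2.imread("pics/p5t.png")[140:240,175:275];b=cv2.imread("pics/p5s.png")[150:250,200:300]
cv2.imwrite("pics/p5.png",cv2.resize(np.hstack([a,b]),None,fx=4,fy=4,interpolation=cv2.INTER_CUBIC))
```

```text
pos [ 0.595  -0.053   0.2958] rot [-179.9   -0.    89.7] q [ -5.1  13.   23.6 100.6   0.   85.2] F [ 0.   0.9 -0.1] t 6.73
(.596,-.053,.28) [-0.      0.001   0.0158]
```

View pics/p5.png

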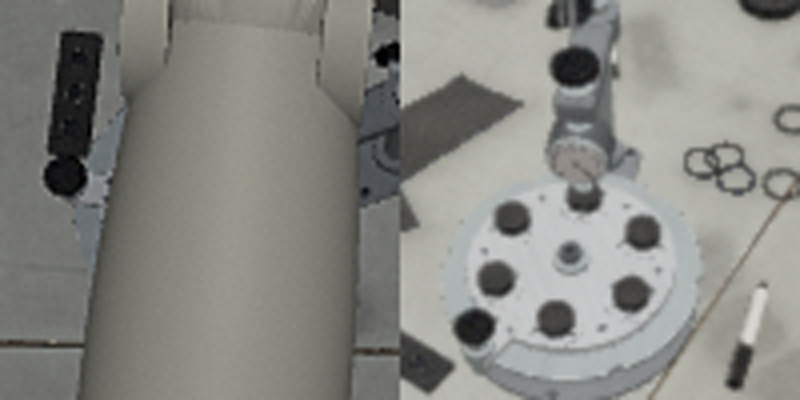

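The knob now sits at (475,326) in the scene half and (66,176) in the top half, with a disc under the gauge. The drilled bar hasn't moved. Checking knob height, table angle and fingertip projection.

Run:
```python
from h import *
s0=cv2.imread("pics/scene0.png");s=cv2.imread("pics/p5s.png");t=cv2.imread("pics/p5t.png")
B=blob(s,(218.7,231.4),45,8);A=blob(t,(191.3,184.4),40,6);print(B,A,tri(A[0],B[0]))
for z in(.094,.084):print(z,plane("top",A[0],z),plane("scene",B[0],z))
ax=np.array([.573,.0065])
for uv in((228,204.3),(224,219.5),(238.7,229.5),(257.5,223.4),(260.5,208)):
    r=[]
    for i in(s0,s):
        b=blob(i,uv,85,6);p=plane("scene",b[0],.07)[:2]-ax;r.append(np.degrees(np.arctan2(p[1],p[0])))
    print(np.round(r,1),round(r[0]-r[1],2))
def proj(n,p):
    i=vision.camera_info(n);E=np.linalg.inv(i["extrinsics"]);c=E[:3,:3]@p+E[:3,3];c=i["mtx"]@c;return c[:2]/c[2]
print(proj("scene",[.595,-.053,.271]),proj("scene",[.596,-.053,.227]),blob(s,(243.5,166.5),50,8)[:2])
```

```text
(array([218.19736115, 231.47177737]), array([8.625, 7.875]), np.float64(49.515625)) (array([191.05238337, 182.9934507 ]), array([10.5  , 11.125]), np.float64(88.421875)) (array([0.59120103, 0.11864786, 0.08695376]), np.float64(0.00034901738909114426))
0.094 [0.58994881 0.11767583 0.094     ] [0.58754814 0.12227617 0.094     ]
0.084 [0.59195825 0.11916032 0.084     ] [0.59248286 0.11706115 0.084     ]
[-3.7 -3.6] -0.14
[55.6 55.9] -0.23
[111.4 111.5] -0.12
[167.6 168. ] -0.4
[-132.2 -132.3] 0.12
[243.41055581 154.64823845] [243.87368041 165.06547105] (array([243.387619  , 166.37700813]), array([11.25,  9.  ]))
```

The knob triangulates to the same height as at the start (87.0 vs 87.5 mm), so the plunger is fully up, and the table is at the notch. Next, the cap.

>>> nudge_tcp([
  {"xyz":[0, 0.001, 0.02], "aperture":0},
  {"xyz":[0, 0.001, 0.036], "aperture":0},
  {"xyz":[0, 0.001, 0.042], "aperture":0},
  {"xyz":[0, 0.001, 0.046], "aperture":0},
  {"xyz":[0, 0.001, 0.048], "aperture":0},
])

```text
time: 7.25
ee_pos: [0.596, -0.052, 0.2483]
tcp_rot: [-180.0, -0.0, 89.8]
wrist_force: [-0.9, 2.3, 2.6]
opening: -0.0
grasp_force: 1.3
```

```bash
python3 sh.py
```

```text
pos [ 0.596  -0.052   0.2483] rot [-180.    -0.    89.8] q [-5.  11.6 16.6 95.   0.  85.2] F [-0.9  2.3  2.6] t 7.25
```

>>> nudge_tcp([
  {"xyz":[0, 0, 0.002], "aperture":0},
  {"xyz":[0, 0, 0.004], "aperture":0},
  {"xyz":[0, 0, 0.006], "aperture":0},
  {"xyz":[0, 0, 0.006], "aperture":0},
])

```text
time: 7.58
ee_pos: [0.5965, -0.0526, 0.2429]
tcp_rot: [179.9, -0.0, 89.7]
wrist_force: [-2.2, 2.7, 5.8]
opening: 0.0001
grasp_force: 3.0
```

```bash
python3 sh.py
```

```text
pos [ 0.5965 -0.0526  0.2429] rot [179.9  -0.   89.7] q [-5.1 11.5 15.8 94.3  0.  85.2] F [-2.2  2.7  5.8] t 7.58
```

>>> nudge_tcp([
  {"xyz":[0, 0, 0.0015], "aperture":0},
  {"xyz":[0, 0, 0.003], "aperture":0},
  {"xyz":[0, 0, 0.003], "aperture":0},
  {"xyz":[0, 0, 0.003], "aperture":0},
])

```text
time: 7.92
ee_pos: [0.5964, -0.0526, 0.2406]
tcp_rot: [179.9, -0.0, 89.7]
wrist_force: [-2.9, 3.0, 8.4]
opening: 0.0001
grasp_force: 4.3
```

>>> nudge_tcp([
  {"xyz":[0, 0, 0.001], "aperture":0},
  {"xyz":[0, 0, 0.001], "aperture":0},
  {"xyz":[0, 0, 0.001], "aperture":0},
])

```text
time: 8.17
ee_pos: [0.5965, -0.0526, 0.24]
tcp_rot: [179.8, -0.0, 89.7]
wrist_force: [-2.4, 3.3, 11.2]
opening: 0.0002
grasp_force: 5.5
```

>>> nudge_tcp([
  {"xyz":[0, 0, 0.001], "aperture":0},
  {"xyz":[0, 0, 0.001], "aperture":0},
  {"xyz":[0, 0, 0.001], "aperture":0},
])

```text
time: 8.42
ee_pos: [0.5965, -0.0527, 0.24]
tcp_rot: [179.8, -0.0, 89.7]
wrist_force: [-5.4, 4.1, 16.4]
opening: -0.0001
grasp_force: 8.2
```

```bash
python3 sh.py
```

```text
pos [ 0.5965 -0.0527  0.24  ] rot [179.8  -0.   89.7] q [-5.1 11.3 15.3 93.8  0.  85.2] F [-5.4  4.1 16.4] t 8.42
```

The height is stuck at 0.240 m while the force rises to 16 N, so the cap is on its stop. A last numeric check that the state is steady, then hand in.

>>> nudge_tcp([
  {"aperture":0},
  {"aperture":0},
  {"aperture":0},
  {"aperture":0},
])

```text
time: 8.75
ee_pos: [0.5964, -0.0526, 0.24]
tcp_rot: [179.8, -0.0, 89.7]
wrist_force: [-4.3, 3.9, 16.5]
opening: 0.0001
grasp_force: 8.2
```

Run:
```python
from h import *
s=vision.camera("scene");cv2.imwrite("pics/p6s.png",s);print(blob(s,(218.7,231.4),45,8)[:2],blob(s,(238.7,229.5),85,6)[0],blob(cv2.imread("pics/p5s.png"),(238.7,229.5),85,6)[0])
o=bot.get_obs();print(o["ee_pos"],o["wrist_force"])
if o["ee_pos"][2]<.2406 and o["wrist_force"][2]>9: print(job_done())
```

```text
(array([218.16275797, 231.43636648]), array([8.625, 7.75 ])) [238.49756175 229.47938886] [238.52476146 229.48972871]
[ 0.59647434 -0.05265028  0.23999537] [-4.35623295  4.76810788 16.51967363]
the job is handed in; nothing more can be done
None
```

I turned the table clockwise one notch (60°), let the plunger spring fully back up, and handed the job in at about 8.8 s, holding the gauge cap on its stop with about 16.5 N.

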